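Lock the strainer stand over the mixing cup

TASK

Set up the strainer stand for pouring: swing its ring over the lime-green cup, then take the red-knobbed lock pin from the wooden rest and push it down through the stand's index disc and on into the hidden bore of the collar underneath, feeling for that bore by turning the disc a little to either side with the pin lightly pressed, until the pin clicks in with its flange down flat on the disc. Use light hand pressure, no more than about 4 kg on the pin, let go of everything, and leave the cup and the other things on the bench where they stand.

Things in the scene. Friction and masses are not known exactly. Their poses are not given: they have to be found in the camera images.
- stand: Strainer stand, fixed: round blue cast foot (152 mm across) with an upright 25 mm steel column. Origin at the centre of the foot's underside; the column, and the axis about which disc, bar and ring swing, is the vertical line through it. Axes: z up, -y points at the cup. On the column sit a dark collar and, 2 mm above it, a bright index disc.
- column_top (a point): Top of the hexagon nut (23 mm across) on the column, 155 mm high, 9 mm above the disc's top face. The bright aluminium index disc below it (144 mm across, 134 to 146 mm high) turns about the column against about 0.12 N m of friction and stays where it is left. Disc, flat bar and wire ring are one piece.
- collar_top (a point): Centre of the top of the dark steel index collar (140 mm across, 112 to 132 mm high, does not turn). Its one 13.5 mm hole, 56 mm from the column axis, is hidden by the disc; disc and collar holes line up at one swing position, somewhere within 0.25 rad either side of the bar pointing along the stand's -y. A spring ball 10 mm down that hole yields to 4 to 10 N of push on the pin.
- lock_hole (a point): Centre of the mouth of the disc's vertical 13.5 mm through-hole, on its top face (146 mm high), 56 mm from the column axis; turns with the disc. From above, its bearing is 90 degrees clockwise of the bar's. Axes: z up, -y outwards along the bar, -x from the column to the hole. Contacts of pin and stand adding up to over 40 N count as forcing it.
- ring_centre (a point): Centre of the wire ring (98 mm inside, 8 mm wire, 140 mm high), 165 mm from the column's axis at the end of the bar. At the start it stands 0.55 to 1.1 rad clockwise (from above) of the cup. Axes as lock_hole.
- bar_grip (a point): Middle of the free length of the flat bar, 92 mm from the column's axis, at half its thickness (140 mm high); can be pinched across its 18 mm width from above (nothing lies beneath it there). Axes as lock_hole; the bar runs along y.
- pin: Lock pin, 76 mm long, 90 g, tip down in the rest. Origin at the centre of its tip end, z towards the knob. Shank 12 mm thick, 36 mm long, last 3 mm tapering to 10 mm, groove 9 to 15 mm from the tip; flange 26 mm across, 36 to 40 mm; ribbed red knob 19 mm across, 40 to 76 mm. Home: flange on the disc, tip 36 mm below its top face. Tip on the collar: flange 22 mm above the disc.
- rest: Wooden rest, fixed, 46 x 100 x 42 mm, with two upright 14.5 mm holes, 40 mm deep; the pin stands in one of them with its flange about on the rest's top. Origin at the centre of the underside.
- cup: Empty lime-green plastic mixing cup, 97 mm across and 100 mm high, 60 g, loose. Origin at the centre of its underside. It stands about 165 mm from the column's axis along the stand's -y axis.
- tape: Roll of masking tape lying flat, 86 mm across, 24 mm high, loose bystander. Origin at the centre of its underside.
- jar: Orange sample jar with black lid, 49 mm across, 56 mm high, loose bystander. Origin at the centre of its underside.
- hardener: White bottle with blue label and red cap, 57 mm across, 105 mm high, loose bystander. Origin at the centre of its underside.
- marker: Black and white felt marker, 138 mm long, 17 mm thick, lying, loose bystander. Origin under its middle.
- packet: Flat blue and red packet of tack cloths, 99 x 123 x 12 mm, loose bystander. Origin at the centre of its underside.
Mind the look-alikes: they are no part of the job. Leave any blue look-alike of the cup alone.

How it is judged:
By the outcome, as a careful person would: the job done as asked, in the order asked, and still so for the second after the job is handed in, with the robot touching nothing.
It also fails if it takes over 67 s, if anything falls off the work surface, if the arm or the gripper's body presses on something with over 40 N, if the wrist force passes 120 N, or if a joint passes its speed limit or range.

ROBOT

A 7-joint arm with a two-finger parallel gripper is mounted at the origin on a cart in front of the work surface, level with it; the furniture and walls round the work are solid. World frame = base frame: x ahead of the robot, y to its left, z up, the work surface at z = 0. Lengths are in m, angles in rad, forces in N, time in s.
With the tool pointing down it reaches from about 0.425 to 0.925 m from the base axis. Payload 6.8 kg.
Tool frame: the origin (TCP) lies at the very end of the fingers, on their centre line; the grasp point (between the pads) lies behind it (robot.grasp_offset is the z of the grasp point in the tool frame, in m); z points along the fingers, y is the line along which they close (so a half turn about z gives the same grasp; the last joint's range is limited). The gripper opens to 88 mm and grips with 3 to 60 N. Pads are 20 mm wide; open, the fingers measure 115 mm over their backs; the gripper's body (75 mm by 178 mm) begins 61 mm behind the grasp point.
Start: joints at [-1.379, 0.477, 0.022, 1.555, -0.011, 1.109, -0.083], TCP at [0.199, 0.645, 0.223] pointing down, gripper open.
Joint ranges: [-2.96, 2.96], [-0.34, 2.1], [-1.41, 1.46], [0.24, 2.44], [-1.37, 4.51], [0.17, 1.92], [-2.96, 2.96]. Speed limits (rad/s): [2.39, 2.39, 3.14, 3.14, 3.14, 3.14, 3.14].

INTERFACE

Orientations are given as a unit quaternion [w, x, y, z].
In Python, from plant import robot, imaging gives the robot as it stands. The module is installed in compiled form; this text tells all that it offers.
- The arm moves only by the shell command python3 -m jog 'ROWS' [OPENING]. ROWS is text: rows parted by semicolons, each of 6 numbers parted by spaces: the shift along the world's x, y, z in mm, then the turn, a rotation vector about the world's x, y, z in rad. A call has 1 to 8 rows; each row shifts and turns the commanded pose from where the row before left it; what a row does not reach is not made up. A row lasts 1/8 s, in which the tool goes at most 62.5 mm and 10.7 degrees, less where a joint would pass 70% of its speed; a pose out of reach is approached as far as the arm can. A call with a gripper value outside its range is refused whole. OPENING is the finger opening in mm, from 0 to 87.8, set as the call begins (- or left out, the last holds). The fingers move at their own pace and stop on an object; the grip force is fixed at half the most. Time passes only in rows, so rows that do not move let the fingers close. It gives the time, the measured TCP pose, the force, the opening and the grip force at its end, in the units of the state.
- robot.get_obs(): the state, without advancing time (a new reading comes with each control period).
- imaging.read_camera(name): name is "scene" or "top" or "wrist"; returns a dict with "pixels" (384x512x3 uint8, red, green, blue), "range_z" (384x512 float32, m along the optical axis (not along the pixel's ray), 0 where there is no reading), "camera_matrix" (3x3 intrinsics, pixels), "R" (3x3) and "t" (3): a world point X has camera coordinates R X + t. Camera axes: x right, y down, z forward; pixel columns grow to the right and rows downward; lengths in m; the calibration is good to about 2 mm. A picture is of the moment at which its call begins.
- robot.job_done(): hands the job in; it is judged then, once.
The state is a dict: "time": time; "q": joint angles; "joint_velocities": joint speeds; "tau": joint torques, N m; "ee_pos": TCP position; "ee_rot": TCP orientation; "contact_force": force on the tool from outside, world axes, zero at the start; "torque": the same for the moment, N m; "finger_gap": finger opening in m; "finger_force": force on a finger pad.
Only numpy, scipy, OpenCV 4.12 (cv2) and the standard library are available. Lean on these libraries where they do the work, as an engineer would, in place of code of your own. Each camera call takes 0.05 s, during which the arm holds its last target. There are 200 camera calls.

## Working session

There is one attempt and no reset: what is moved stays moved. The work goes in short steps, Python scripts to look and compute and a shell command to move; the robot and the scene stay as the last step left them, time stands still between calls to the robot, and variables do not carry over. Pictures are saved under pics/ and viewed, at most 10 in all, crops included, and the job is handed in when it is done.

```bash
mkdir -p pics
cat > h.py <<'E'
import numpy as np, cv2
from plant import robot, imaging
def snap(n):
    c=imaging.read_camera(n); np.savez(f'{n}.npz',**c); return c
def load(n): return dict(np.load(f'{n}.npz'))
def cloud(c):
    K=c['camera_matrix'];z=c['range_z'];v,u=np.indices(z.shape)
    P=np.stack([(u-K[0,2])/K[0,0]*z,(v-K[1,2])/K[1,1]*z,z],-1)
    return (P-c['t'])@c['R']
def px(c,u,v,z):  # ray through pixel meets height z
    d=c['R'].T@np.linalg.inv(c['camera_matrix'])@[u,v,1]; o=-c['R'].T@c['t']
    return o+d*(z-o[2])/d[2]
E
python3 - <<'E'
from h import *
print(robot.get_obs(), robot.grasp_offset)
a=snap('top');b=snap('scene')
for n,c in(('top',a),('scene',b)):
    cv2.imwrite(f'pics/{n}0.png',cv2.resize(c['pixels'][:,:,::-1],(800,600)))
E
```

```text
{'time': 0.0, 'q': array([-1.37912673,  0.47778462,  0.02239808,  1.55642991, -0.011494  ,
        1.10927014, -0.08308769]), 'joint_velocities': array([ 0.00042546,  0.00171752,  0.00074253, -0.00056904,  0.00045411,
       -0.00039662, -0.00115549]), 'tau': array([-4.47216144e-04, -5.82842410e+01,  1.53454833e+00, -2.72608924e+01,
       -5.42914309e-02,  1.70107180e-02,  1.50402216e-04]), 'ee_pos': array([0.19920517, 0.64432454, 0.22170232]), 'ee_rot': array([-5.09116602e-05,  1.49331595e-01,  9.88786781e-01, -8.80117742e-04]), 'contact_force': array([-0.13546367, -0.91762325, -0.76894375]), 'torque': array([ 0.00630587, -0.01949497, -0.00496597]), 'finger_force': 0.0, 'finger_gap': 0.08755845604457145} -0.0187
```

View pics/top0.png

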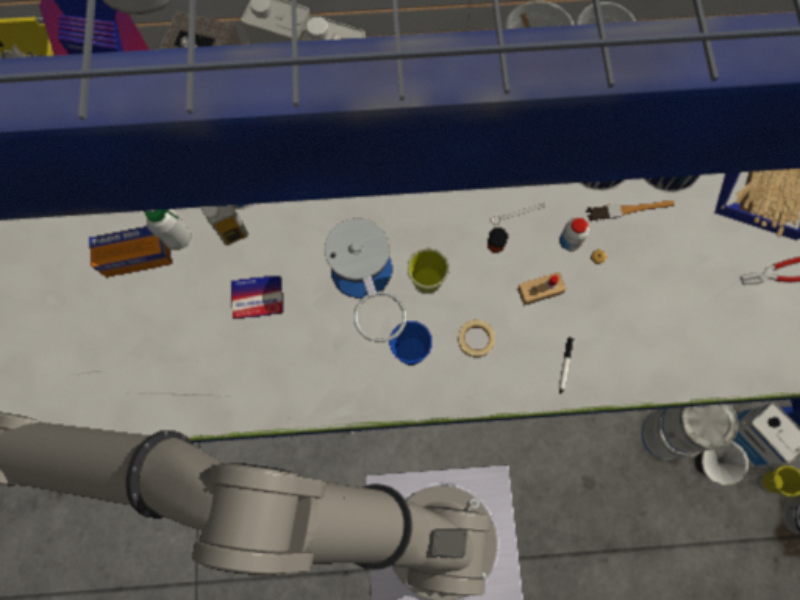

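View pics/scene0.png

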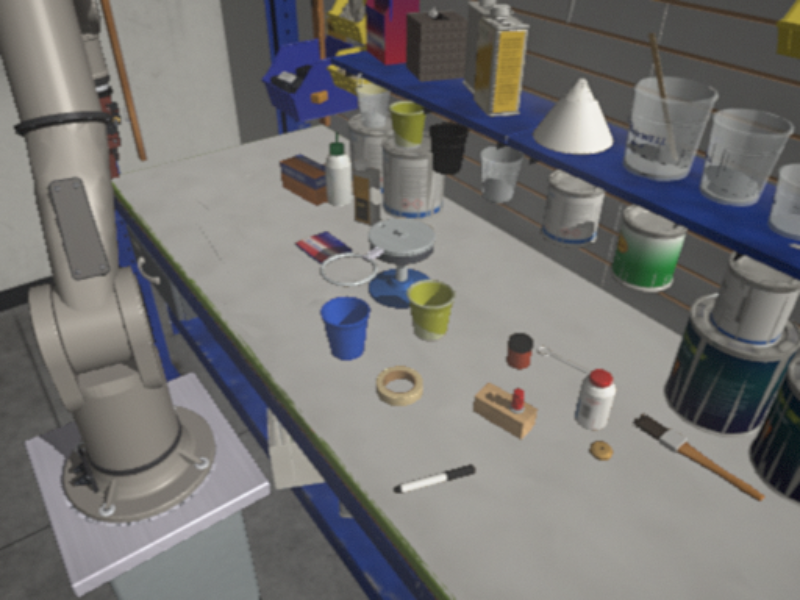

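The top view shows the nut at (355,248), hole (333,254), ring (380,317), lime cup (428,270), blue cup (411,342) and pin knob (554,282) in the rest at (541,288). The scene view shows the same layout, with the knob at (518,398) and the shelf behind the stand.

Run:
```python
from h import *
s=1/1.5625
T=load('top');S=load('scene')
W=cloud(T);V=cloud(S)
print('nut',px(T,355*s,248*s,.155),'hole',px(T,333*s,254*s,.146),'ring',px(T,380*s,317*s,.144),'cup',px(T,428*s,270*s,.1),'knob',px(T,554*s,282*s,.076+.005), 'rest',px(T,541*s,288*s,.042))
print('depth knob',W[int(282*s),int(554*s)],'disc',W[int(240*s),int(375*s)],'nut',W[int(248*s),int(355*s)],V[int(240*s),int(400*s)])
def circ(p):
    A=np.c_[2*p,np.ones(len(p))];x=np.linalg.lstsq(A,(p**2).sum(1),rcond=None)[0];return x[:2],np.sqrt(x[2]+x[0]**2+x[1]**2)
def box(c,u0,u1,v0,v1):
    m=np.zeros((384,512),bool);m[int(v0*s):int(v1*s),int(u0*s):int(u1*s)]=1;return m
# disc: points z~.146 in box
for n,C,b in(('top',W,(315,400,205,290)),('scene',V,(360,445,210,275))):
    m=box(C,*b)&(abs(C[...,2]-.146)<.006); p=C[m]
    (x,y),r=cv2.minEnclosingCircle(p[:,:2].astype(np.float32)); print(n,'disc',len(p),x,y,r,p[:,2].mean(),np.median(p,0))
for n,C,b in(('top',W,(345,415,285,348)),('scene',V,(310,385,245,295))):
    m=box(C,*b)&(abs(C[...,2]-.142)<.012); p=C[m]; print(n,'ring',len(p),circ(p[:,:2]),p[:,2].mean())
for n,C,b in(('top',W,(400,455,240,300)),('scene',V,(405,460,275,345))):
    m=box(C,*b)&(abs(C[...,2]-.1)<.006); p=C[m]; print(n,'cup',len(p),circ(p[:,:2]),p[:,2].max())
for n,C,c,b in(('top',W,T,(540,566,270,295)),('scene',V,S,(505,530,380,415))):
    P=c['pixels'].astype(int); m=box(C,*b)&(P[...,0]>1.8*P[...,1])&(P[...,0]>90); p=C[m]; vu=np.argwhere(m)
    print(n,'knob',len(p),np.median(p,0),p.min(0),p.max(0),vu.mean(0))
m=box(W,515,568,270,306)&(abs(W[...,2]-.042)<.006);p=W[m];print('rest',cv2.minAreaRect(p[:,:2].astype(np.float32)),p[:,2].mean())
m=box(W,0,800,60,200);print('shelf z',W[m][:,2].max(), 'x',W[m][:,0].min())
import sys
I=T['pixels'][120:235,195:375,::-1];cv2.imwrite('pics/t1.png',cv2.resize(I,(800,511),interpolation=cv2.INTER_CUBIC))
```

```text
nut [0.62167141 0.14483944 0.155     ] hole [0.6145097  0.19429796 0.146     ] ring [0.46443056 0.09953232 0.144     ] cup [ 0.57836633 -0.01344833  0.1       ] knob [ 0.535783   -0.29781086  0.081     ] rest [ 0.53546591 -0.27502585  0.042     ]
depth knob [ 0.53865936 -0.29678768  0.07794265] disc [0.64597092 0.10043964 0.13891706] nut [0.62205574 0.1450358  0.16089859] [0.61444208 0.12202726 0.14689228]
top disc 1193 0.6136316061019897 0.13505806028842926 0.08730391412973404 0.14532808346220083 [0.62390498 0.13930614 0.14520776]
scene disc 863 0.5937083959579468 0.11851537972688675 0.11557371914386749 0.14507654792363953 [0.62077801 0.12630733 0.14517194]
top ring 269 (array([0.47125772, 0.10104676]), np.float64(0.05398571716737657)) 0.1424656547884099
scene ring 311 (array([0.48815867, 0.10183617]), np.float64(0.05923496108164848)) 0.1418941223758015
top cup 107 (array([ 0.58625126, -0.01381711]), np.float64(0.04546885696516297)) 0.103684864540344
scene cup 154 (array([ 0.58948058, -0.01630679]), np.float64(0.04520282759246108)) 0.10174007031290318
top knob 24 [ 0.54488969 -0.29942868  0.07945223] [ 0.53588689 -0.30935301  0.0698847 ] [ 0.55204143 -0.29237892  0.08710605] [178.08333333 354.625     ]
scene knob 70 [ 0.54458837 -0.30663256  0.07384928] [ 0.53923368 -0.31212395  0.05109998] [ 0.5570303  -0.29510135  0.08490279] [254.77142857 331.42857143]
rest ((0.541824996471405, -0.27989643812179565), (0.047451652586460114, 0.10227183997631073), 13.406359672546387) 0.041753601544197196
shelf z 1.5706893246097628 x 0.07318418042720563
```

View pics/t1.png

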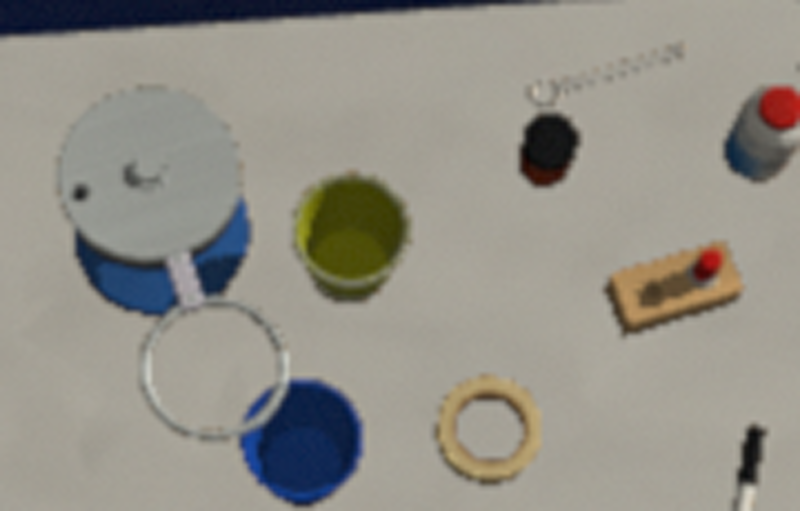

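Crop: disc centre is about (150,174), hole (80,192), ring (214,369), lime cup rim (350,235), knob (711,260). The radii check out (ring 163 mm, cup 162 mm from the column) and the ring is about 1.07 rad clockwise of the cup. Next I move above the bar.

```bash
python3 -m jog '24 -38 2 0 0 -.18;24 -38 2 0 0 -.185;24 -38 2 0 0 -.185;24 -38 2 0 0 -.185;24 -38 2 0 0 -.185;24 -38 2 0 0 -.185;24 -38 2 0 0 -.185;24 -38 2 0 0 -.185' 60; python3 -m jog '24 -37 2 0 0 -.185;24 -37 2 0 0 -.185;24 -37 2 0 0 -.185;24 -37 2 0 0 -.185;24 -37 2 0 0 -.185;24 -37 2 0 0 -.185;0 0 0 0 0 0'
python3 - <<'E'
from h import *
o=robot.get_obs();print(o['q'],o['ee_pos'],o['ee_rot'])
c=snap('wrist');print(-c['R'].T@c['t'],c['R'].round(2))
cv2.imwrite('pics/w1.png',cv2.resize(c['pixels'][:,:,::-1],(800,600)))
E
```

```text
time: 1.1
ee_pos: [0.3918, 0.3394, 0.2385]
ee_rot: [-0.0, 0.777, 0.629, -0.0]
contact_force: [-0.2, -0.3, 0.3]
finger_gap: 0.0601
finger_force: 0.0
time: 1.98
ee_pos: [0.5366, 0.1151, 0.2508]
ee_rot: [0.001, 0.992, 0.124, 0.0]
contact_force: [-0.9, 0.6, -0.3]
finger_gap: 0.0599
finger_force: 0.0
[-0.92300802  0.28772141  0.7363887   1.86414229 -0.21672173  1.07109522
 -1.42383474] [0.53656052 0.11511535 0.25081118] [9.15550909e-04 9.92234114e-01 1.24380504e-01 3.38392318e-04]
[0.60198183 0.13297717 0.41312049] [[ 0.25 -0.97  0.  ]
 [-0.94 -0.24  0.25]
 [-0.24 -0.06 -0.97]]
```

View pics/w1.png

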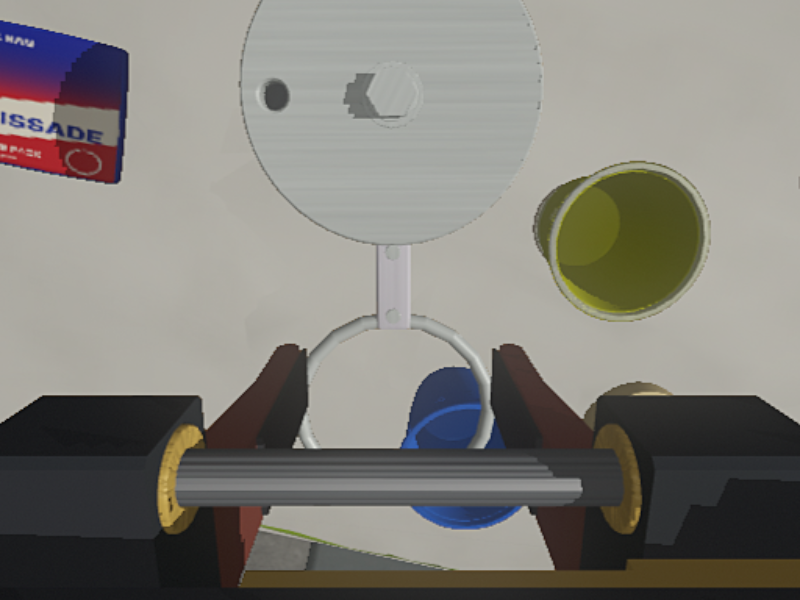

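Wrist view: nut top at (395,90), hole mouth (274,95), bar from (393,245) to (393,328), and lime cup rim centre (631,241).

Run:
```python
from h import *
s=1/1.5625;c=load('wrist');o=robot.get_obs()
nut=px(c,395*s,90*s,.155);hole=px(c,274*s,95*s,.146);b1=px(c,393.5*s,250*s,.143);b2=px(c,393.5*s,325*s,.143);cup=px(c,631*s,241*s,.1)
C=cloud(c)
print('depthZ hole side,bar,cup rim',C[int(95*s),int(300*s)],C[int(290*s),int(393*s)],'nut',C[int(90*s),int(393*s)])
P=C[(abs(C[...,2]-.146)<.003)];P=P[np.hypot(*(P[:,:2]-nut[:2]).T)<.08];A=np.c_[P[:,:2]*2,np.ones(len(P))]
print('nut',nut,'hole',hole,'r',np.hypot(*(hole-nut)[:2]),'bars',b1,b2,np.hypot(*(b1-nut)[:2]),np.hypot(*(b2-nut)[:2]),'cup',cup,np.hypot(*(cup-nut)[:2]))
be=lambda a,b:np.degrees(np.arctan2(b[1]-a[1],b[0]-a[0]))%360
bb=be(nut,b2);print('bearing bar',bb,be(b1,b2),'hole+90',be(nut,hole)+90,'cup',be(nut,cup))
th=np.radians(bb);g=nut[:2]+.092*np.array([np.cos(th),np.sin(th)]);print('grip',g,'delta mm',(g-o['ee_pos'][:2])*1000)
# edge of disc in range
P=C[(abs(C[...,2]-.146)<.004)]; print('disc x max/min',P.min(0),P.max(0))
```

```text
depthZ hole side,bar,cup rim [0.61914453 0.18459481 0.14651653] [0.53788466 0.11934272 0.14560589] nut [0.63092827 0.14273205 0.15526055]
nut [0.63088699 0.14140385 0.155     ] hole [0.61559418 0.19646238 0.146     ] r 0.057142906635671835 bars [0.55742498 0.12360448 0.143     ] [0.51834681 0.11371653 0.143     ] 0.07558759731842217 0.11589598881353205 cup [ 0.59035931 -0.0129566   0.1       ] 0.15959210800859053
bearing bar 193.8215121526525 194.19952762011988 hole+90 195.52291984844095 cup 255.28889766924144
grip [0.54155088 0.11942523] delta mm [5.99334234 1.95833808]
disc x max/min [0.43555968 0.04504819 0.14200127] [0.68369711 0.21478428 0.14986714]
```

```bash
python3 -m jog '3 2 -50 0 0 0;2 2 -50 0 0 0;0 0 -30 0 0 0;0 0 0 0 0 0'; python3 -m jog '0 0 0 0 0 0;0 0 0 0 0 0;0 0 0 0 0 0;0 0 0 0 0 0' 5
python3 - <<'E'
from h import *
o=robot.get_obs();p=o['ee_pos'];c=np.array([.630,.142]);d=p[:2]-c;r=np.hypot(*d);t=np.arctan2(d[1],d[0]);print(p,r,np.degrees(t)%360)
n=12;th=np.linspace(0,1.06,n+1);q=c+r*np.c_[np.cos(t+th),np.sin(t+th)];print(1.06/n,(np.diff(q,axis=0)*1000).round(1).tolist())
E
```

```text
time: 2.52
ee_pos: [0.5379, 0.1239, 0.1185]
ee_rot: [0.0, 0.992, 0.13, -0.003]
contact_force: [0.1, -0.6, -1.1]
finger_gap: 0.0601
finger_force: 0.0
time: 3.02
ee_pos: [0.5406, 0.1229, 0.1212]
ee_rot: [-0.0, 0.992, 0.128, 0.0]
contact_force: [0.7, -3.0, 1.4]
finger_gap: 0.0236
finger_force: 0.9
[0.54064385 0.12293755 0.1212308 ] 0.09136683467571484 192.04245635222668
0.08833333333333333 [[2.0, -7.8], [2.7, -7.6], [3.4, -7.3], [4.0, -7.0], [4.6, -6.6], [5.2, -6.2], [5.7, -5.7], [6.2, -5.2], [6.6, -4.6], [7.0, -4.0], [7.3, -3.4], [7.6, -2.7]]
```

```bash
python3 -m jog '0 -3 0 0 0 0;0 0 0 0 0 0;0 0 0 0 0 0'; python3 -m jog '2.2 -7.8 0 0 0 .088;2.9 -7.6 0 0 0 .088;3.5 -7.3 0 0 0 .088;4.1 -6.9 0 0 0 .088;0 0 0 0 0 0'
```

```text
time: 3.4
ee_pos: [0.5411, 0.12, 0.1211]
ee_rot: [-0.0, 0.992, 0.128, 0.001]
contact_force: [2.1, -0.6, 2.4]
finger_gap: 0.0178
finger_force: 29.8
time: 4.03
ee_pos: [0.5544, 0.0906, 0.1211]
ee_rot: [-0.0, 0.954, 0.3, 0.001]
contact_force: [3.9, 2.4, 2.5]
finger_gap: 0.0177
finger_force: 29.8
```

```bash
python3 -m jog '4.7 -6.6 0 0 0 .088;5.2 -6.1 0 0 0 .088;5.7 -5.7 0 0 0 .088;6.2 -5.1 0 0 0 .088;6.6 -4.6 0 0 0 .088;7.0 -4.0 0 0 0 .088;7.3 -3.3 0 0 0 .088;0 0 0 0 0 0';  python3 -m jog '3.8 -1.4 0 0 0 .044;0 0 0 0 0 0;0 0 0 0 0 0;0 0 0 0 0 0' 50; python3 -m jog '0 0 60 0 0 0;-10 0 50 0 0 0;-10 0 0 0 0 0;0 0 0 0 0 0'
python3 - <<'E'
from h import *
o=robot.get_obs();print(o['q'],o['ee_pos'],o['ee_rot'])
c=snap('wrist')
cv2.imwrite('pics/w2.png',cv2.resize(c['pixels'][:,:,::-1],(800,600)))
E
```

```text
time: 5.03
ee_pos: [0.5976, 0.0562, 0.1211]
ee_rot: [0.0, 0.818, 0.575, 0.002]
contact_force: [5.2, 3.1, 1.4]
finger_gap: 0.0179
finger_force: 29.9
time: 5.52
ee_pos: [0.5991, 0.0535, 0.1205]
ee_rot: [-0.0, 0.806, 0.592, -0.0]
contact_force: [-0.5, 0.2, 0.8]
finger_gap: 0.0495
finger_force: 0.0
time: 6.02
ee_pos: [0.5784, 0.0537, 0.2301]
ee_rot: [-0.0, 0.805, 0.593, -0.0]
contact_force: [0.5, 0.2, -0.4]
finger_gap: 0.0501
finger_force: 0.0
[-0.53291303  0.3306943   0.42198968  1.80022905 -0.1549934   1.04419811
 -0.3546633 ] [0.57840424 0.05365974 0.23009312] [-4.67626737e-04  8.05376461e-01  5.92763368e-01 -3.57853501e-04]
```

View pics/w2.png

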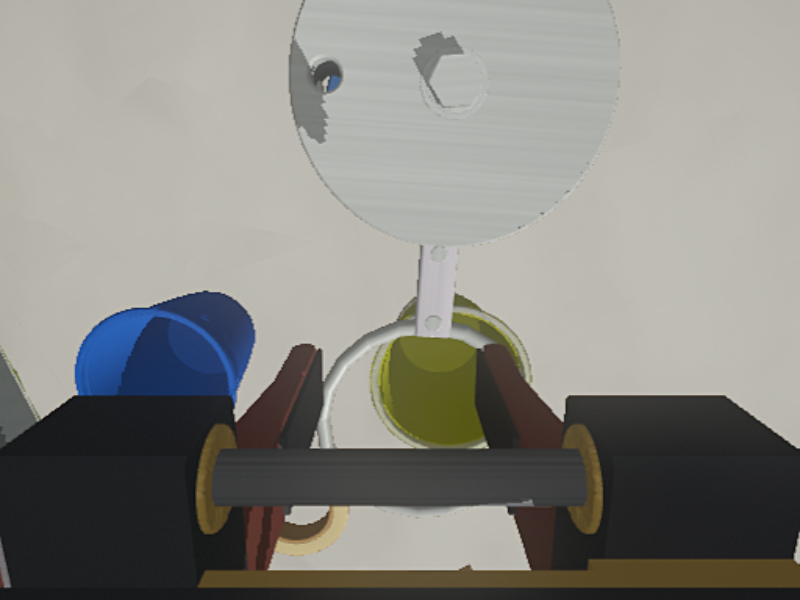

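Wrist view: the ring is over the lime cup. The hole mouth is at (326,76), with a glimpse of blue (the foot) through it, so the collar bore is already nearly in line. Nut top is at (457,81), the bar runs (440,250) to (433,330), and the cup rim centre is about (452,380).

Run:
```python
from h import *
s=1/1.5625;c=load('wrist')
nut=px(c,458*s,80*s,.155);hole=px(c,326.5*s,76*s,.146);b1=px(c,439*s,254*s,.145);b2=px(c,433*s,322*s,.145);cup=px(c,452*s,378*s,.1)
be=lambda a,b:np.degrees(np.arctan2(b[1]-a[1],b[0]-a[0]))%360
print('cam',-c['R'].T@c['t'],'nut',nut,'hole',hole,np.hypot(*(hole-nut)[:2]),'bar',be(nut,b2),be(b1,b2),'hole+90',be(nut,hole)+90,'cup',cup,be(nut,cup))
C=cloud(c);print(C[int(81*s),int(457*s)],C[int(90*s),int(360*s)])
I=c['pixels'][25:75,180:240,::-1];cv2.imwrite('pics/w2c.png',cv2.resize(I,(720,600),interpolation=cv2.INTER_CUBIC))
T=snap('top')
```

```text
cam [0.59766055 0.12017605 0.39238102] nut [0.63050216 0.14271725 0.155     ] hole [0.57796601 0.16195789 0.146     ] 0.0559486385412983 bar 248.53841231528767 248.8706022173974 hole+90 249.88543358515682 cup [ 0.59035506 -0.00967511  0.1       ] 255.24101895033056
[0.62991154 0.14310233 0.15446235] [0.58987041 0.15268    0.14637969]
```

View pics/w2c.png

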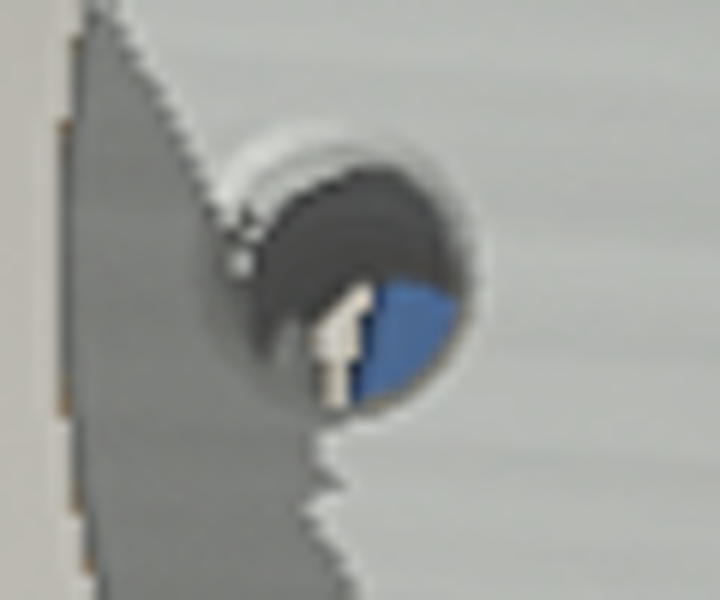

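The crop shows the mouth centred at about (345,270), with blue in its lower right: the bore is partly in line, the rest is to be felt out. Hole estimate is (0.578, 0.1625). Now the pin.

```bash
python3 -m jog '0 -48 5 0 0 .08;0 -48 5 0 0 .08;0 -48 5 0 0 .08;0 -48 5 0 0 .08;0 -48 0 0 0 .08;0 -48 0 0 0 .08;0 -48 0 0 0 .08;0 -48 0 0 0 .09'; python3 -m jog '0 -48 0 0 0 .09;0 0 0 0 0 0;0 0 0 0 0 0'
python3 - <<'E'
from h import *
o=robot.get_obs();print(o['q'],o['ee_pos'],o['ee_rot'])
c=snap('wrist')
cv2.imwrite('pics/w3.png',cv2.resize(c['pixels'][:,:,::-1],(800,600)))
E
```

```text
time: 7.12
ee_pos: [0.5791, -0.3317, 0.2487]
ee_rot: [-0.001, 0.573, 0.82, -0.0]
contact_force: [0.9, 0.2, 0.1]
finger_gap: 0.0497
finger_force: 0.0
time: 7.5
ee_pos: [0.5794, -0.3778, 0.2489]
ee_rot: [-0.001, 0.537, 0.844, 0.0]
contact_force: [-0.3, 0.9, 0.2]
finger_gap: 0.0499
finger_force: 0.0
[ 0.22234379  0.50747694  0.39487657  1.49921182 -0.20404339  1.17832593
  1.08845517] [ 0.57938169 -0.37779149  0.24892845] [-1.31603793e-03  5.36880364e-01  8.43657348e-01  1.45545433e-04]
```

View pics/w3.png

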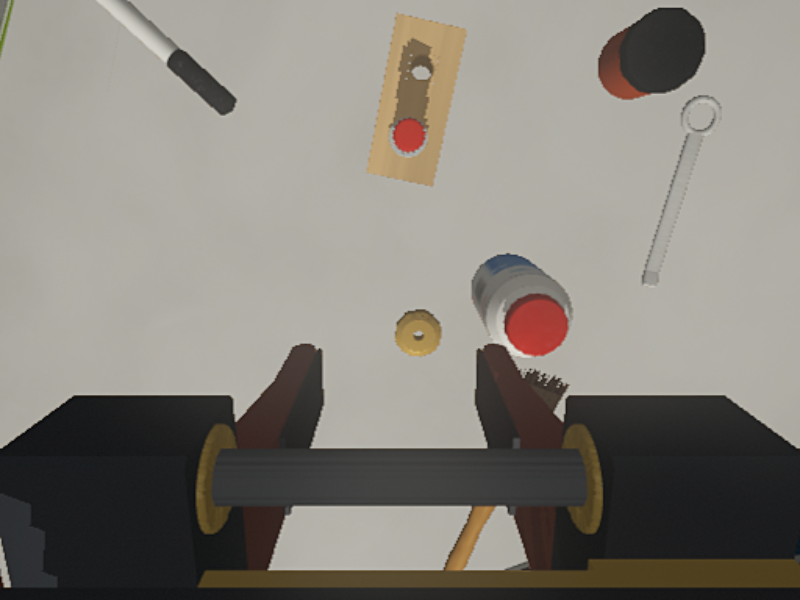

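Wrist view: knob top at (409,135), rest corners (397,13), (467,28), (433,186), (367,172); the hardener cap is at (537,325), clear of the rest.

Run:
```python
from h import *
s=1/1.5625;c=load('wrist');o=robot.get_obs();C=cloud(c)
P=c['pixels'].astype(int);m=(P[...,0]>1.8*P[...,1])&(P[...,0]>150);m[115:]=0;m[:,:240]=0;m[:,285:]=0;vu=np.argwhere(m)
print('depth',np.median(C[m],0),len(vu),vu.mean(0)*1.5625)
k=px(c,vu[:,1].mean()+.5,vu[:,0].mean()+.5,.082);print('knob',k)
k2=np.mean([px(c,u*s,v*s,.042) for u,v in((397,13),(467,28),(433,186),(367,172))],0);print('rest',k2)
# second view: triangulate with earlier top/scene
for n,(v,u) in(('top',(178.1,354.6)),('scene',(254.8,331.4))):
    print(n,px(load(n),u+.5,v+.5,.064))
print((k-o['ee_pos'])*1000)
```

```text
depth [ 0.54835604 -0.30012758  0.08221741] 314 [134.96218153 408.45441879]
knob [ 0.54892234 -0.30039811  0.082     ]
rest [ 0.54374085 -0.27809868  0.042     ]
top [ 0.5479877  -0.30474559  0.064     ]
scene [ 0.55069784 -0.30303331  0.064     ]
[ -30.92851743   76.55269447 -167.31662764]
```

```bash
python3 -m jog '-16 38 -40 0 0 0;-15 38 -40 0 0 0;0 0 -40 0 0 0;0 0 -25 0 0 0;0 0 0 0 0 0;0 0 0 0 0 0' 44; python3 -m jog '0 0 -20 0 0 0;0 0 -20 0 0 0;0 0 -11 0 0 0;0 0 0 0 0 0;0 0 0 0 0 0'; python3 -m jog '0 0 0 0 0 0;0 0 0 0 0 0;0 0 0 0 0 0;0 0 0 0 0 0' 5
```

```text
time: 8.3
ee_pos: [0.5495, -0.302, 0.1067]
ee_rot: [0.001, 0.536, 0.844, 0.0]
contact_force: [-0.0, -0.4, -0.2]
finger_gap: 0.0438
finger_force: 0.0
time: 8.93
ee_pos: [0.5487, -0.3028, 0.0549]
ee_rot: [0.0, 0.537, 0.844, -0.0]
contact_force: [0.2, -0.3, 0.1]
finger_gap: 0.0442
finger_force: 0.0
time: 9.43
ee_pos: [0.5489, -0.3025, 0.055]
ee_rot: [0.0, 0.537, 0.844, 0.0]
contact_force: [0.2, 1.0, 2.7]
finger_gap: 0.0187
finger_force: 30.0
```

Gripped (gap 18.7 mm). The TCP sits 49 mm above the pin tip. Lift and carry it to above the hole.

```bash
python3 -m jog '0 0 25 0 0 0;0 0 45 0 0 0;0 0 45 0 0 0;0 20 50 0 0 0;3 45 0 0 0 .08;3 45 0 0 0 .08;3 45 0 0 0 .08;3 45 0 0 0 .08'; python3 -m jog '3 45 0 0 0 .08;3 45 0 0 0 .08;3 45 0 0 0 .08;3 45 0 0 0 .08;3 45 0 0 0 .08;2 40 0 0 0 .06;0 0 0 0 0 0;0 0 0 0 0 0';  python3 - <<'E'
from h import *
o=robot.get_obs();print(o['ee_pos'],o['ee_rot'])
E
```

```text
time: 10.42
ee_pos: [0.5601, -0.1011, 0.2195]
ee_rot: [-0.0, 0.394, 0.919, -0.0]
contact_force: [0.2, 0.2, -1.0]
finger_gap: 0.0188
finger_force: 30.0
time: 11.42
ee_pos: [0.5773, 0.1614, 0.2193]
ee_rot: [-0.0, 0.176, 0.984, -0.001]
contact_force: [0.4, -0.7, 0.1]
finger_gap: 0.0185
finger_force: 30.0
[0.5773452  0.16139192 0.21929536] [-2.56578382e-04  1.76046563e-01  9.84381625e-01 -5.98031188e-04]
```

```bash
python3 -m jog '.5 1 -12 0 0 0;0 0 0 0 0 0;0 0 0 0 0 0';  python3 - <<'E'
from h import *
c=snap('wrist');print(robot.get_obs()['ee_pos'])
I=c['pixels'][130:290,150:363,::-1];cv2.imwrite('pics/w4.png',cv2.resize(I,(799,600),interpolation=cv2.INTER_CUBIC))
E
```

```text
time: 11.8
ee_pos: [0.578, 0.1628, 0.2074]
ee_rot: [-0.0, 0.176, 0.984, -0.0]
contact_force: [-0.3, 0.1, -0.8]
finger_gap: 0.018
finger_force: 30.0
[0.57815069 0.16304557 0.20769768]
```

View pics/w4.png

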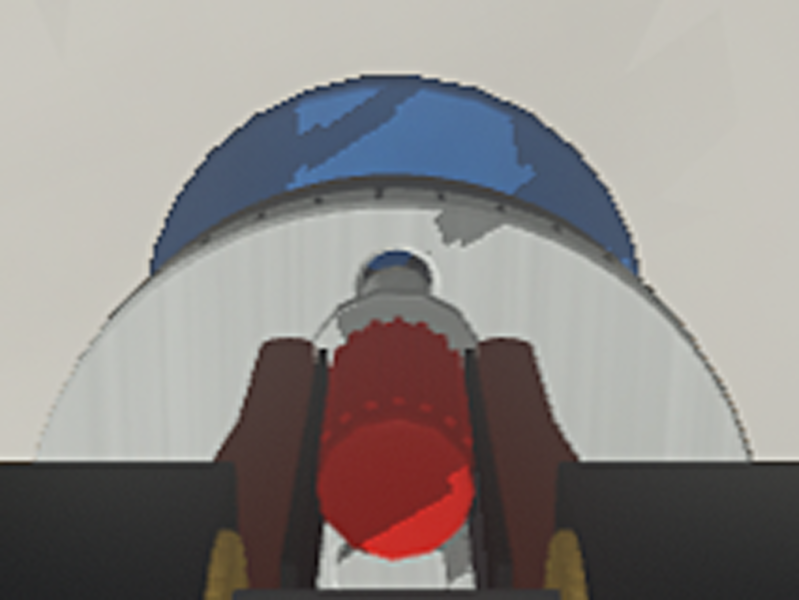

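Crop: pin shank hangs from the flange (395,300) with its tip edge at about (395,268); hole mouth is x 357 to 433, top edge y 250; knob top centre (395,488). Lateral alignment is good, so I check the radial one numerically.

Run:
```python
from h import *
c=load('wrist');o=robot.get_obs();p=o['ee_pos'];C=cloud(c)
f=lambda u,v:(150+u/3.75,130+v/3.75)
k=px(c,*f(395,488),p[2]+.027);print('knob axis from TCP mm',(k-p)*1000)
Z=c['range_z'];
for v in (470,490,510): u_,v_=f(380,v);print(C[int(v_),int(u_)])
t=px(c,*f(395,268),p[2]-.049);print('tip far edge',(t-p)*1000)
fl=px(c,*f(395,291),p[2]-.009);print('flange far edge',(fl-p)*1000)
e=px(c,*f(395,249),.146);print('hole far edge',e,(e-p)*1000)
l=px(c,*f(356,282),.146);r=px(c,*f(434,282),.146);print('hole sides',l,r,((l+r)/2-p)*1000)
print('view dir (tool -x)',(c['R'].T@[0,-1,0]).round(2))
```

```text
knob axis from TCP mm [-3.69105125  1.21197475 27.        ]
[0.57127587 0.16344423 0.2352909 ]
[0.57364338 0.16255905 0.23493214]
[0.57660378 0.16145026 0.23433511]
tip far edge [ -7.28654495   2.54561544 -49.        ]
flange far edge [-15.34053087   5.50623306  -9.        ]
hole far edge [0.57103759 0.16552893 0.146     ] [ -7.11310087   2.48336495 -61.69768048]
hole sides [0.57446622 0.15664564 0.146     ] [0.57940851 0.17006706 0.146     ] [ -1.21333265   0.31078366 -61.69768048]
view dir (tool -x) [-0.91  0.33 -0.25]
```

The pin axis is about 2.5 mm too far out radially, so I correct that and lower gently.

```bash
python3 -m jog '2.4 -.9 -4 0 0 0;0 0 -4 0 0 0;0 0 0 0 0 0'; python3 -m jog '0 0 -3 0 0 0;0 0 -3 0 0 0;0 0 0 0 0 0';python3 -m jog '0 0 -3 0 0 0;0 0 0 0 0 0'
```

```text
time: 12.22
ee_pos: [0.5802, 0.1625, 0.1991]
ee_rot: [-0.0, 0.176, 0.984, -0.0]
contact_force: [0.2, -0.8, 0.1]
finger_gap: 0.0187
finger_force: 30.0
time: 12.6
ee_pos: [0.5803, 0.1626, 0.1933]
ee_rot: [-0.0, 0.175, 0.984, -0.0]
contact_force: [0.1, -0.2, -1.1]
finger_gap: 0.0182
finger_force: 30.0
time: 12.85
ee_pos: [0.5803, 0.1626, 0.1904]
ee_rot: [-0.0, 0.175, 0.984, -0.0]
contact_force: [0.3, 0.5, -1.4]
finger_gap: 0.0183
finger_force: 30.0
```

```bash
python3 -m jog '0 0 -3 0 0 0;0 0 -3 0 0 0;0 0 0 0 0 0';python3 -m jog '0 0 -2 0 0 0;0 0 0 0 0 0';python3 -m jog '0 0 -2 0 0 0;0 0 0 0 0 0'
```

```text
time: 13.22
ee_pos: [0.5802, 0.1625, 0.1843]
ee_rot: [-0.0, 0.175, 0.984, -0.0]
contact_force: [0.1, 0.1, -1.8]
finger_gap: 0.0182
finger_force: 30.0
time: 13.48
ee_pos: [0.5804, 0.1626, 0.1825]
ee_rot: [-0.0, 0.175, 0.984, -0.0]
contact_force: [0.3, 0.4, -0.8]
finger_gap: 0.0179
finger_force: 30.0
time: 13.72
ee_pos: [0.5806, 0.1626, 0.1809]
ee_rot: [0.0, 0.176, 0.984, 0.0]
contact_force: [0.3, -0.6, 0.2]
finger_gap: 0.0181
finger_force: 30.0
```

```bash
python3 -m jog '0 0 -1 0 0 0;0 0 0 0 0 0';python3 -m jog '0 0 -1 0 0 0;0 0 0 0 0 0';python3 -m jog '0 0 -1 0 0 0;0 0 0 0 0 0'
```

```text
time: 13.98
ee_pos: [0.5809, 0.1627, 0.1806]
ee_rot: [0.001, 0.176, 0.984, 0.0]
contact_force: [-0.5, -0.2, 5.6]
finger_gap: 0.0179
finger_force: 30.0
time: 14.22
ee_pos: [0.5812, 0.1627, 0.1804]
ee_rot: [0.001, 0.176, 0.984, 0.001]
contact_force: [-2.5, -1.7, 9.7]
finger_gap: 0.0182
finger_force: 30.0
time: 14.48
ee_pos: [0.5815, 0.1626, 0.1801]
ee_rot: [0.001, 0.176, 0.984, 0.001]
contact_force: [-3.2, -1.3, 14.9]
finger_gap: 0.0182
finger_force: 30.0
```

Contact with the collar top at TCP z = 0.1807. From the glimpse through the hole, the bore should be about 3.5 mm counter-clockwise (towards the bar). I ease the pressure and feel that way.

```bash
python3 -m jog '0 0 1 0 0 0;-.25 -.65 0 0 0 0;-.25 -.65 0 0 0 0;0 0 0 0 0 0';python3 -m jog '-.25 -.65 0 0 0 0;-.25 -.65 0 0 0 0;0 0 0 0 0 0';python3 -m jog '-.25 -.65 0 0 0 0;0 0 0 0 0 0'
```

```text
time: 14.98
ee_pos: [0.581, 0.1623, 0.1804]
ee_rot: [0.001, 0.175, 0.984, 0.001]
contact_force: [-2.2, 1.0, 9.0]
finger_gap: 0.0183
finger_force: 30.0
time: 15.35
ee_pos: [0.5807, 0.1619, 0.1804]
ee_rot: [0.001, 0.175, 0.985, 0.002]
contact_force: [-0.5, 2.9, 7.2]
finger_gap: 0.0186
finger_force: 30.0
time: 15.6
ee_pos: [0.5806, 0.1617, 0.1804]
ee_rot: [0.002, 0.175, 0.985, 0.002]
contact_force: [-0.2, 2.9, 6.1]
finger_gap: 0.0179
finger_force: 30.0
```

```bash
python3 -m jog '-.25 -.65 0 0 0 0;-.25 -.65 0 0 0 0;0 0 0 0 0 0';python3 -m jog '-.25 -.65 0 0 0 0;-.25 -.65 0 0 0 0;0 0 0 0 0 0';python3 -m jog '-.25 -.65 0 0 0 0;-.25 -.65 0 0 0 0;0 0 0 0 0 0'
```

```text
time: 15.98
ee_pos: [0.579, 0.1584, 0.1787]
ee_rot: [0.0, 0.175, 0.985, 0.0]
contact_force: [1.1, 1.8, 0.7]
finger_gap: 0.0186
finger_force: 30.0
time: 16.35
ee_pos: [0.5786, 0.1576, 0.1787]
ee_rot: [0.0, 0.175, 0.985, 0.001]
contact_force: [2.4, 3.7, -0.7]
finger_gap: 0.0183
finger_force: 30.0
time: 16.73
ee_pos: [0.5784, 0.1572, 0.1787]
ee_rot: [0.001, 0.175, 0.985, 0.001]
contact_force: [3.5, 5.8, -1.1]
finger_gap: 0.0178
finger_force: 30.1
```

It dropped: z 0.1787 with no vertical force, then met the bore wall. I back off the sideways load and push down.

```bash
python3 -m jog '.8 1.8 0 0 0 0;0 0 -1 0 0 0;0 0 -1 0 0 0;0 0 0 0 0 0';python3 -m jog '0 0 -1.5 0 0 0;0 0 -1.5 0 0 0;0 0 0 0 0 0';python3 -m jog '0 0 -1.5 0 0 0;0 0 0 0 0 0'
```

```text
time: 17.23
ee_pos: [0.5787, 0.1578, 0.1768]
ee_rot: [0.0, 0.175, 0.984, 0.001]
contact_force: [2.2, 5.0, 2.3]
finger_gap: 0.0184
finger_force: 30.0
time: 17.6
ee_pos: [0.5788, 0.158, 0.1738]
ee_rot: [0.0, 0.175, 0.985, 0.001]
contact_force: [2.7, 4.2, 0.3]
finger_gap: 0.0181
finger_force: 30.0
time: 17.85
ee_pos: [0.5789, 0.158, 0.1725]
ee_rot: [0.0, 0.175, 0.985, 0.001]
contact_force: [2.4, 4.7, 0.9]
finger_gap: 0.0183
finger_force: 30.0
```

```bash
python3 -m jog '.5 1 0 0 0 0;0 0 -1.5 0 0 0;0 0 0 0 0 0';python3 -m jog '0 0 -1.5 0 0 0;0 0 0 0 0 0';python3 -m jog '0 0 -1 0 0 0;0 0 0 0 0 0'
```

```text
time: 18.23
ee_pos: [0.5793, 0.1582, 0.1707]
ee_rot: [0.0, 0.176, 0.984, 0.0]
contact_force: [1.3, 4.1, 3.0]
finger_gap: 0.0183
finger_force: 30.0
time: 18.48
ee_pos: [0.5791, 0.1583, 0.1689]
ee_rot: [0.0, 0.175, 0.984, 0.0]
contact_force: [3.1, 4.5, 1.7]
finger_gap: 0.0181
finger_force: 30.0
time: 18.73
ee_pos: [0.5791, 0.1583, 0.1681]
ee_rot: [0.0, 0.176, 0.984, 0.0]
contact_force: [3.2, 3.9, 1.0]
finger_gap: 0.0182
finger_force: 30.0
```

```bash
python3 -m jog '.4 1 -1 0 0 0;0 0 -1 0 0 0;0 0 0 0 0 0';python3 -m jog '0 0 -1 0 0 0;0 0 -1 0 0 0;0 0 0 0 0 0';python3 -m jog '0 0 -1 0 0 0;0 0 -1 0 0 0;0 0 0 0 0 0'
```

```text
time: 19.1
ee_pos: [0.5793, 0.1587, 0.1659]
ee_rot: [-0.0, 0.176, 0.984, -0.0]
contact_force: [3.4, 1.1, 2.0]
finger_gap: 0.0185
finger_force: 30.0
time: 19.48
ee_pos: [0.5793, 0.1589, 0.1639]
ee_rot: [-0.0, 0.176, 0.984, -0.0]
contact_force: [2.8, 0.8, 1.5]
finger_gap: 0.0182
finger_force: 30.0
time: 19.85
ee_pos: [0.579, 0.1589, 0.1615]
ee_rot: [-0.0, 0.176, 0.984, -0.0]
contact_force: [4.4, -0.1, -3.3]
finger_gap: 0.0183
finger_force: 30.0
```

```bash
python3 -m jog '.8 0 -1 0 0 0;0 0 -1 0 0 0;0 0 0 0 0 0';python3 -m jog '0 0 -1 0 0 0;0 0 0 0 0 0';python3 -m jog '0 0 -1 0 0 0;0 0 0 0 0 0'
```

```text
time: 20.23
ee_pos: [0.5796, 0.159, 0.1596]
ee_rot: [-0.001, 0.175, 0.984, -0.0]
contact_force: [1.3, -2.3, -2.1]
finger_gap: 0.0181
finger_force: 30.0
time: 20.48
ee_pos: [0.5799, 0.1592, 0.159]
ee_rot: [-0.0, 0.175, 0.984, -0.0]
contact_force: [0.8, -0.8, -1.1]
finger_gap: 0.0184
finger_force: 30.0
time: 20.72
ee_pos: [0.58, 0.1592, 0.1589]
ee_rot: [-0.0, 0.176, 0.984, 0.0]
contact_force: [-1.4, -2.5, 5.3]
finger_gap: 0.0185
finger_force: 30.0
```

The flange seats at z 0.159, as expected. I press once lightly, unload, release, retreat and check.

```bash
python3 -m jog '0 0 -2 0 0 0;0 0 0 0 0 0;0 0 0 0 0 0'; python3 -m jog '0 0 2.7 0 0 0;0 0 0 0 0 0'; python3 -m jog '0 0 0 0 0 0;0 0 0 0 0 0;0 0 0 0 0 0;0 0 0 0 0 0' 50; python3 -m jog '0 0 10 0 0 0;0 0 30 0 0 0;10 0 40 0 0 0;25 -20 40 0 0 0;25 -25 0 0 0 0;0 0 0 0 0 0;0 0 0 0 0 0'
python3 - <<'E'
from h import *
c=snap('wrist');s=snap('scene');snap('top')
A=cv2.resize(c['pixels'][:,:,::-1],(400,300));B=cv2.resize(s['pixels'][110:260,190:390,::-1],(400,300),interpolation=cv2.INTER_CUBIC)
cv2.imwrite('pics/f1.png',cv2.resize(np.hstack([A,B]),(800,300)))
E
```

```text
time: 21.1
ee_pos: [0.5803, 0.1597, 0.1588]
ee_rot: [0.0, 0.176, 0.984, 0.001]
contact_force: [-6.3, -2.5, 17.4]
finger_gap: 0.0181
finger_force: 30.0
time: 21.35
ee_pos: [0.5801, 0.1596, 0.1589]
ee_rot: [-0.0, 0.175, 0.985, 0.0]
contact_force: [0.1, -0.7, 3.3]
finger_gap: 0.0185
finger_force: 30.0
time: 21.85
ee_pos: [0.5801, 0.1593, 0.1587]
ee_rot: [-0.0, 0.175, 0.984, -0.0]
contact_force: [0.4, -0.1, 1.1]
finger_gap: 0.0497
finger_force: 0.0
time: 22.72
ee_pos: [0.6395, 0.115, 0.2788]
ee_rot: [-0.0, 0.175, 0.985, 0.0]
contact_force: [-0.7, 0.2, -0.0]
finger_gap: 0.0499
finger_force: 0.0
```

View pics/f1.png

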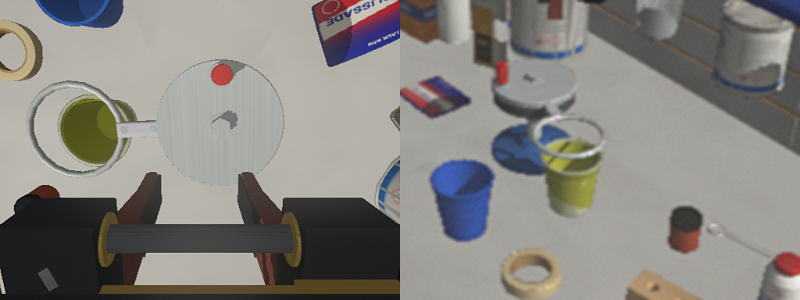

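The wrist half shows the knob at (222,75) on the disc and the ring at about (75,128) over the lime cup. The scene half shows the same, with the other objects in place. One last height check, then hand in.

Run:
```python
from h import *
c=load('wrist');C=cloud(c);z=C[int(75*1.28),int(222*1.28)];print(z)
if abs(z[2]-.186)<.003: print(robot.job_done())
```

```text
[0.57724847 0.16014823 0.18534901]
the job is handed in; nothing more can be done
None
```

The ring is over the lime-green cup and the lock pin is clicked into the collar bore with its flange flat on the disc (17 N at most on the pin); the gripper let go, nothing else was touched, and the job was handed in at about 23 s.

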